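Set up the bench for an extraction run

TASK

Set the bench up for the next extraction run: stack the two kit cartons on the sloping stand, the blue-banded one lying flat on the deck and the orange-banded one flat on top of it, both centred across the stand and squared up, long side running down the slope, with a short end back against the backstop. Stand the amber bottle midway between the tube rack and the black heating block, in line with their centres, and the green-capped jar directly in front of the bottle on the robot's side, square to that row, with a gap of about 25 mm between bottle and jar. Leave the purple-banded carton, the clear bottle and the beaker where they are, and let go of everything.

Things in the scene. Friction and masses are not known exactly. Their poses are not given: they have to be found in the camera images.
- stand: Fixed kit stand: aluminium deck 115 x 120 mm wide, falling away from the robot at 0.227 rad; blue backstop at its low far edge, 77 mm tall, square to the deck; no side walls. Origin: centre of footprint on the bench; x from free edge to backstop (away from robot), y across, z up. Deck meets backstop face at x = 50, z = 20 mm; free upper edge at x = -62, z = 46 mm.
- rack: Fixed white tube rack, coloured caps, 110 (x) x 60 (y) mm, 52 mm high. Origin: centre of underside. x = long side, pointing away from the robot; y = along the row to the heating block, which stands parallel to it on one side or the other, in line, centres 220 to 240 mm apart.
- heater: Fixed black heating block, silver top with holes, 100 (x) x 70 (y) mm, 56 mm high. Origin: centre of underside; x = long side, pointing away from the robot, y = along the row to the rack; same yaw as the rack.
- carton_blue: Loose white paper carton with a wide blue band over one end half, 90 (x) x 64 (y) x 38 (z) mm, 0.16 kg. Origin: centre of its underside; z up.
- carton_orange: Loose white paper carton with a wide orange band over one end half, 80 (x) x 56 (y) x 34 (z) mm, 0.12 kg. Origin: centre of its underside; z up.
- amber_bottle: Loose amber glass bottle with a black cap and white label, 48 mm diameter, 85 mm high (straight body up to 53 mm, then neck and cap), 0.15 kg. Origin: centre of its underside; z up.
- green_jar: Loose white jar with a green cap, 52 mm diameter, 65 mm high (straight body up to 35 mm, then narrowing to a 47 mm cap), 0.12 kg. Origin: centre of its underside; z up.
- carton_purple: Bystander, loose: white carton with a purple band, 85 x 60 x 36 mm. Origin: centre of its underside. Stays where it is.
- clear_bottle: Bystander, loose: clear glass bottle with a blue cap, 48 mm diameter, 85 mm high, on the robot's left. Origin: centre of its underside. Stays where it is.
- beaker: Bystander, loose: small green-tinted glass beaker, 60 mm diameter, 70 mm high, empty. Origin: centre of its underside. Stays where it is.
There are look-alikes about, which are no part of the job. What is shaped like the stand but turquoise is not meant.

How it is judged (in metres and radians):
At the end, for the whole second after the job is handed in: Blue carton on deck, orange on it: 8 mm from backstop, 12 mm off centre, 7 deg off square, 3 deg off slope. Bottle 15 mm off the row line; bottle and jar 100-130 mm from rack and block along it. Jar 50-100 mm in front of the line, gap to bottle 12-40 mm. Both upright. All released, at rest (x of carton_blue in the frame of stand between -0.0018 and 0.0112 m and y of carton_blue in the frame of stand between -0.012 and 0.012 m and z of carton_blue in the frame of stand between 0.0251 and 0.0361 m and angle between carton_blue's own z axis and vertical between 0.167 and 0.287 rad and angle between the y axis of each of carton_blue, carton_orange and the y axis of stand, either way round below 0.12 rad and x of carton_orange in the frame of stand between 0.0116 and 0.0246 m and y of carton_orange in the frame of stand between -0.012 and 0.012 m and z of carton_orange in the frame of stand between 0.061 and 0.072 m and angle between carton_orange's own z axis and vertical between 0.167 and 0.287 rad and ((y of amber_bottle in the frame of rack between 0.1 and 0.13 m and y of amber_bottle in the frame of heater between -0.13 and -0.1 m) or (y of amber_bottle in the frame of rack between -0.13 and -0.1 m and y of amber_bottle in the frame of heater between 0.1 and 0.13 m)) and x of amber_bottle in the frame of rack between -0.015 and 0.015 m and angle between each of amber_bottle, green_jar's own z axis and vertical below 0.08 rad and height (world z) of amber_bottle between -0.004 and 0.006 m and ((y of green_jar in the frame of rack between 0.1 and 0.13 m and y of green_jar in the frame of heater between -0.13 and -0.1 m) or (y of green_jar in the frame of rack between -0.13 and -0.1 m and y of green_jar in the frame of heater between 0.1 and 0.13 m)) and x of green_jar in the frame of rack between -0.1 and -0.05 m and horizontal distance between green_jar and amber_bottle between 0.062 and 0.09 m and height (world z) of green_jar between -0.004 and 0.006 m and linear speed of each of carton_blue, carton_orange, amber_bottle, green_jar below 0.01 m/s and contact force between the fingers and carton_blue below 0.1 N and contact force between the fingers and carton_orange below 0.1 N and contact force between the fingers and amber_bottle below 0.1 N and contact force between the fingers and green_jar below 0.1 N); the robot touches nothing.
It fails at once if a bystander (purple-banded carton, clear bottle or beaker) is moved by more than 25 mm or tipped (distance of any of carton_purple, clear_bottle, beaker from where it was at the start of the episode above 0.025 m or angle between any of carton_purple, clear_bottle, beaker's own z axis and vertical above 0.35 rad).
It also fails if it takes over 104 s, if anything falls off the work surface, if the arm or the gripper's body presses on something with over 40 N, if the wrist force passes 120 N, or if a joint passes its speed limit or range.

ROBOT

A 6-joint arm with a two-finger parallel gripper is mounted at the origin on the work surface. World frame = base frame: x ahead of the robot, y to its left, z up, the work surface at z = 0. Lengths are in m, angles in degrees, forces in N, time in s.
With the tool pointing down it reaches from about 0.375 to 0.9 m from the base axis. Payload 3.1 kg.
Tool frame: the origin (TCP) lies at the very end of the fingers, on their centre line; the grasp point (between the pads) lies 19 mm behind it; z points along the fingers, y is the line along which they close (so a half turn about z gives the same grasp; the last joint's range is limited). The gripper opens to 87 mm and grips with 3 to 60 N. Pads are 19 mm wide; open, the fingers measure 117 mm over their backs; the gripper's body (75 mm by 190 mm) begins 51 mm behind the grasp point.
Start: joints at [-80.472, 30.224, 82.088, -0, 67.689, -10.227], TCP at [0.211, -0.588, 0.223] pointing down, gripper open.
Joint ranges: [-176.69, 176.69], [-43.24, 126.21], [12.49, 139.97], [-82, 262], [0, 151.66], [-163.58, 163.58]. Speed limits (degrees/s): [159.86, 159.86, 180, 180, 180, 180].

INTERFACE

Orientations are given as a 3x3 rotation matrix whose columns are the frame's x, y, z axes.
In Python, from rig import bot gives the robot as it stands.
- The arm moves only by the tool move_arm, never from a script. Its argument "increments" is a list of rows, each an object with "xyz": the shift along the tool's x, y, z in mm, a list of three; "roll": the turn about the tool's z in rad; "grip": the opening in per cent of the stroke, from 0 (shut) to 100 (fully open). A call has 1 to 5 rows; each row shifts and turns the commanded pose from where the row before left it, along the tool's axes as they then stand; what a row does not reach is not made up. A row lasts 1/12 s, in which the tool goes at most 41.7 mm and 7.16 degrees, less where a joint would pass 70% of its speed; a pose out of reach is approached as far as the arm can. A call is refused whole if a number of a shift passes 41.7 or a number of a turn 0.125, either way. A call with a gripper value outside its range is refused whole. The fingers move at their own pace and stop on an object; the grip force is fixed at half the most. Time passes only in rows, so rows that do not move let the fingers close. It gives the time, the measured TCP pose, the force, the opening and the grip force at its end, in the units of the state.
- bot.read_state(): the state, without advancing time (a new reading comes with each control period).
- bot.capture(name): name is "scene" or "side" or "wrist"; returns (picture, depth): 420x560x3 uint8, red, green, blue; 420x560 float32, m along the optical axis (not along the pixel's ray), 0 where there is no reading.
- bot.camera_model(name): a dict with "intrinsics" (3x3 intrinsics, pixels), "rvec" (rotation vector, rad) and "tvec" (3), from world to camera coordinates, as OpenCV has them; the wrist camera has in their place "tool_from_camera" (4x4, takes a point from camera to tool coordinates, whose origin is the TCP and whose axes are the flange's). Camera axes: x right, y down, z forward; pixel columns grow to the right and rows downward; lengths in m; the calibration is good to about 2 mm. A picture is of the moment at which its call begins: read the wrist's pose just before it. camera_model takes no time and is no camera call.
- bot.hand_in(): hands the job in; it is judged then, once.
Trained networks look in the newest picture that a camera, given by its name, has taken for a name from the list of things; names that differ only in an ending like _2 or _b are one class to them, and where a whole thing is asked for, a point or a joint stands for the part that bears it (a point fixed in the world has none). Each returns a list of dicts, best first, with "conf" (0 to 1); they miss things now and then, are a little off and sometimes report something else, mostly with a low value. They report only what shows in the picture. A call takes as long as a camera call. They do not tell look-alikes from the thing itself.
- bot.spot_in(label, camera): "at" ([x, y, z] in m, in the coordinates of the camera as it stood for that picture, good to about 4 mm: the middle of the surface that is visible of it).
- bot.trace(label, camera): "mask" (420x560 bool, what is visible of it).
The state is a dict: "time_s": time; "joint_positions": joint angles; "qvel": joint speeds; "tau": joint torques, N m; "position": TCP position; "tcp_rot": TCP orientation; "force": force on the tool from outside, world axes, zero at the start; "moment": the same for the moment, N m; "opening": opening from 0.0 (shut) to 1.0 (fully open); "grasp_force": force on a finger pad.
Only numpy, scipy, OpenCV 4.12 (cv2) and the standard library are available. Lean on these libraries where they do the work, as an engineer would, in place of code of your own. Each camera call takes 0.05 s, during which the arm holds its last target. There are 200 camera calls.

## Working session

There is one attempt and no reset: what is moved stays moved. The work goes in short steps, Python scripts to look and compute and a tool call to move; the robot and the scene stay as the last step left them, time stands still between calls to the robot, and variables do not carry over. Pictures are saved under pics/ and viewed, at most 14 in all, crops included, and the job is handed in when it is done.

Besides the shell and the picture viewer there is one more tool, called after "Emit:" as name([rows], argument=value, ...), one row to a line, values as JSON. move_arm: Moves the arm, as the interface text tells. Its arguments: {"type":"object","properties":{"increments":{"type":"array"}},"required":["increments"]}

```bash
ls; mkdir -p pics
cat > h.py <<'E'
import numpy as np, cv2
from rig import bot
def T(name, st=None):
    m=bot.camera_model(name); K=np.array(m["intrinsics"])
    if "rvec" in m:
        R=cv2.Rodrigues(np.array(m["rvec"],float))[0]; t=np.array(m["tvec"],float).ravel()
        M=np.eye(4); M[:3,:3]=R.T; M[:3,3]=-R.T@t
    else:
        A=np.eye(4); A[:3,:3]=st["tcp_rot"]; A[:3,3]=st["position"]; M=A@np.array(m["tool_from_camera"])
    return K,M
def cloud(name,d,st=None):
    K,M=T(name,st); v,u=np.mgrid[:420,:560]
    p=np.stack([(u-K[0,2])/K[0,0]*d,(v-K[1,2])/K[1,1]*d,d],-1)
    return p@M[:3,:3].T+M[:3,3]
def w(name,p,st=None):
    K,M=T(name,st); return M[:3,:3]@np.array(p)+M[:3,3]
E
cat > a.py <<'E'
from h import *
np.set_printoptions(precision=4,suppress=True)
names="stand rack heater carton_blue carton_orange amber_bottle green_jar carton_purple clear_bottle beaker".split()
for c in ("scene","side"):
    im,d=bot.capture(c); cv2.imwrite(f"pics/{c}0.png",im[:,:,::-1]); np.savez(f"{c}0.npz",im=im,d=d)
    for n in names: print(c,n,[(round(r["conf"],2),w(c,r["at"])) for r in bot.spot_in(n,c)])
s=bot.read_state(); print(s["position"],np.array(s["tcp_rot"]),s["time_s"])
print(bot.camera_model("wrist")["tool_from_camera"])
E
python3 a.py
```

```text
pics
scene stand [(0.74, array([0.4719, 0.5966, 0.037 ])), (0.67, array([0.4489, 0.0076, 0.0424])), (0.58, array([0.6174, 0.279 , 0.0341]))]
scene rack [(0.87, array([ 0.6472, -0.3331,  0.0447]))]
scene heater [(0.92, array([ 0.6557, -0.1078,  0.0514]))]
scene carton_blue [(0.84, array([ 0.4213, -0.3074,  0.0333]))]
scene carton_orange [(0.78, array([0.4321, 0.2987, 0.0314]))]
scene amber_bottle [(0.68, array([0.4451, 0.0065, 0.0449]))]
scene green_jar [(0.65, array([0.4414, 0.1682, 0.0456])), (0.35, array([ 0.6495, -0.3367,  0.045 ]))]
scene carton_purple [(0.79, array([ 0.4416, -0.1491,  0.0353]))]
scene clear_bottle [(0.8, array([0.507 , 0.4589, 0.0535]))]
scene beaker [(0.66, array([0.6696, 0.0519, 0.0502]))]
side stand [(0.75, array([0.4312, 0.6024, 0.0432])), (0.63, array([0.6227, 0.279 , 0.0367])), (0.21, array([0.4046, 0.3042, 0.03  ]))]
side rack [(0.72, array([ 0.6281, -0.3251,  0.0409]))]
side heater [(0.88, array([ 0.6305, -0.1003,  0.0512]))]
side carton_blue [(0.67, array([ 0.4012, -0.2918,  0.041 ]))]
side carton_orange [(0.55, array([0.4058, 0.3083, 0.0319]))]
side amber_bottle [(0.63, array([0.4321, 0.0148, 0.0515]))]
side green_jar [(0.93, array([0.423 , 0.174 , 0.0451]))]
side carton_purple [(0.62, array([ 0.4268, -0.1379,  0.0401]))]
side clear_bottle [(0.82, array([0.4892, 0.4642, 0.0583]))]
side beaker [(0.93, array([0.6634, 0.0595, 0.0489]))]
[ 0.2113 -0.5882  0.2226] [[ 0.9412  0.338  -0.    ]
 [ 0.338  -0.9412 -0.    ]
 [-0.      0.     -1.    ]] 1.1
[[-0.0002 -0.9541 -0.2995  0.0835]
 [ 1.     -0.     -0.0004  0.0006]
 [ 0.0004 -0.2995  0.9541 -0.1623]
 [ 0.      0.      0.      1.    ]]
```

View pics/scene0.png

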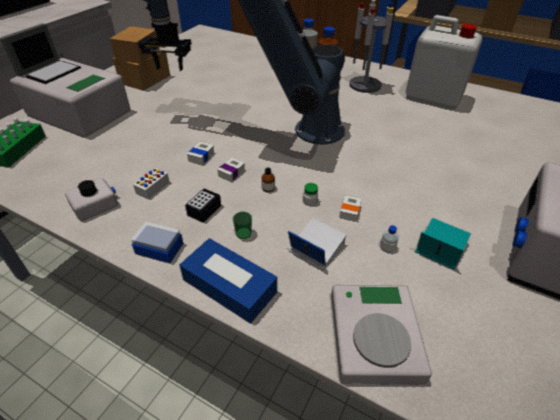

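View pics/side0.png

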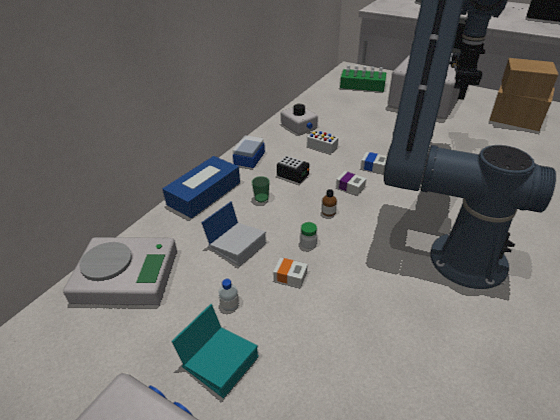

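```bash
cat > b.py <<'E'
from h import *
np.set_printoptions(precision=4,suppress=True)
P=[]
C=[]
for c in ("scene","side"):
    z=np.load(f"{c}0.npz"); p=cloud(c,z["d"]); ok=z["d"]>0; P.append(p[ok]); C.append(z["im"][ok])
from scipy.spatial import cKDTree
def top(i,cx,cy,r,z0,z1):
    p=P[i]; m=(abs(p[:,0]-cx)<r)&(abs(p[:,1]-cy)<r)&(p[:,2]>z0)&(p[:,2]<z1)
    q=p[m]
    if len(q)<20: return len(q)
    (x,y),(a,b),t=cv2.minAreaRect((q[:,:2]*1000).astype(np.float32))
    return len(q),np.round([x,y,a,b,t],1),"zmed",round(float(np.median(q[:,2])),4)
for n,cx,cy,r,z0,z1 in [("blue",.42,-.307,.07,.03,.045),("orange",.432,.299,.06,.028,.04),("rack",.647,-.333,.085,.045,.08),("heater",.65,-.107,.075,.05,.065),
  ("amber",.445,.007,.05,.075,.1),("jar",.441,.168,.05,.058,.075),("purple",.4416,-.149,.065,.03,.045),("beaker",.67,.052,.05,.06,.08),("clear",.507,.459,.05,.075,.1)]:
    for i in (0,1): print(n,i,top(i,cx,cy,r,z0,z1))
for i in (0,1):
    p=P[i]; m=(abs(p[:,0]-.62)<.1)&(abs(p[:,1]-.28)<.1)&(p[:,2]>.012); q=p[m]
    print("stand",len(q),q.min(0),q.max(0))
    m2=q[:,2]>.07
    if m2.sum()>10:print("bs",cv2.minAreaRect((q[m2][:,:2]*1000).astype(np.float32)))
    m2=(q[:,2]>.022)&(q[:,2]<.05); print("deck",cv2.minAreaRect((q[m2][:,:2]*1000).astype(np.float32)))
E
python3 b.py
```

```text
blue 0 (269, array([ 401. , -319.6,   98.4,   71.1,    7.3]), 'zmed', 0.0381)
blue 1 (271, array([ 407.2, -315.4,   84.5,   71.2,   11.3]), 'zmed', 0.0403)
orange 0 (288, array([410.4, 298.1,  81.6,  56.4,  11.6]), 'zmed', 0.0336)
orange 1 (496, array([408.7, 298.6,  81. ,  59.3,  12.1]), 'zmed', 0.036)
rack 0 (247, array([ 636.3, -349. ,   62.3,  107.9,   87.5]), 'zmed', 0.0484)
rack 1 (224, array([ 634.5, -347. ,   65. ,  110.7,   89.9]), 'zmed', 0.0493)
heater 0 (325, array([ 641.4, -123.9,   97.9,   65.7,    1.1]), 'zmed', 0.0553)
heater 1 (303, array([ 639.5, -119.8,   69.8,   99. ,   89.2]), 'zmed', 0.0569)
amber 0 (33, array([436.5,   2.3,  21.2,  17.1,  30.2]), 'zmed', 0.0831)
amber 1 (48, array([436.9,   2.6,  19.3,  26.7,  24.7]), 'zmed', 0.0849)
jar 0 (116, array([426.6, 160.7,  47.8,  45.3,  49.6]), 'zmed', 0.0642)
jar 1 (166, array([425.6, 163.4,  45.2,  46.2,   6.6]), 'zmed', 0.0666)
purple 0 (265, array([ 428.7, -160.4,   64.2,   91.3,   86.6]), 'zmed', 0.0355)
purple 1 (319, array([ 430.1, -156.4,   65.4,   87.9,   84.5]), 'zmed', 0.038)
beaker 0 (124, array([664.8,  45.1,  61. ,  58.4,  53. ]), 'zmed', 0.067)
beaker 1 (135, array([666.5,  46.7,  56. ,  63.6,  33.3]), 'zmed', 0.0672)
clear 0 (48, array([497. , 455.7,  21.2,  21.7,  60.4]), 'zmed', 0.0834)
clear 1 (77, array([497.2, 457.7,  21.5,  21.3,  22.6]), 'zmed', 0.0861)
stand 1514 [0.5354 0.2009 0.0125] [0.6835 0.3379 0.098 ]
bs ((672.528076171875, 261.3331604003906), (120.23540496826172, 10.621581077575684), 82.42999267578125)
deck ((604.1064453125, 270.39898681640625), (121.32441711425781, 129.03854370117188), 82.44766235351562)
stand 2027 [0.5355 0.2013 0.0121] [0.6853 0.3401 0.1005]
bs ((672.804931640625, 262.0889892578125), (121.90386199951172, 17.292055130004883), 82.13488006591797)
deck ((605.6036376953125, 271.49542236328125), (124.16136169433594, 128.4512939453125), 82.29450225830078)
```

The scene view shows the blue carton near (200,153), orange (350,207), amber bottle (268,180), green jar (311,192), rack (151,181) and heater (204,204). The grey stand with the blue backstop is at (317,242), and the turquoise one at (443,242) is the decoy. The side view agrees. I'll start with the blue carton.

Emit:
move_arm([
  {"xyz": [34, -24, 0], "roll": 0, "grip": 100},
  {"xyz": [34, -24, 0], "roll": 0, "grip": 100},
  {"xyz": [34, -24, 0], "roll": 0, "grip": 100},
  {"xyz": [34, -24, 0], "roll": 0, "grip": 100},
  {"xyz": [34, -24, 0], "roll": 0, "grip": 100},
])

```text
time_s: 1.52
position: [0.3314, -0.4163, 0.2227]
tcp_rot: [[0.941, 0.337, 0.0], [0.337, -0.941, -0.0], [0.0, 0.0, -1.0]]
force: [1.3, -0.6, 0.1]
opening: 1.002
grasp_force: 0.0
```

Emit:
move_arm([
  {"xyz": [34, -24, 0], "roll": 0, "grip": 100},
  {"xyz": [34, -24, 0], "roll": 0, "grip": 100},
  {"xyz": [34, -24, 0], "roll": 0, "grip": 100},
  {"xyz": [0, 0, 10], "roll": 0.1, "grip": 100},
  {"xyz": [0, 0, 10], "roll": 0.09, "grip": 100},
])

```text
time_s: 1.93
position: [0.4042, -0.3133, 0.2032]
tcp_rot: [[0.988, 0.155, 0.001], [0.155, -0.988, -0.001], [0.001, 0.002, -1.0]]
force: [-1.2, -1.0, -0.2]
opening: 1.001
grasp_force: 0.0
```

```bash
cat >> h.py <<'E'
np.set_printoptions(precision=4,suppress=True)
def pose():
    s=bot.read_state(); R=np.array(s["tcp_rot"]); p=np.array(s["position"])
    return s,R,p,np.degrees(np.arctan2(R[1,0],R[0,0]))
def go(tx,ty,tz,yaw):
    s,R,p,y=pose()
    print("t",round(s["time_s"],2),"pos",p,"yaw",round(y,2),"open",s["opening"],"-> tool mm",np.round(R.T@(np.array([tx,ty,tz])-p)*1000,1),"roll",round(np.radians(y-yaw),3))
def wrist(n,label=None,z0=None,z1=None,c=None,r=.07,rank=0):
    s,R,p,y=pose(); im,d=bot.capture("wrist"); cv2.imwrite(f"pics/{n}.png",im[:,:,::-1]); q=cloud("wrist",d,s)
    if label:
        for o in bot.trace(label,"wrist"): 
            g=q[o["mask"]&(d>0)]; print(label,round(o["conf"],2),len(g),np.median(g,0))
    m=(d>0)&(q[...,2]>z0)&(q[...,2]<z1)&(np.hypot(q[...,0]-c[0],q[...,1]-c[1])<r)
    g=q[m]; print("n",len(g),"z",np.median(g[:,2]),cv2.minAreaRect((g[:,:2]*1000).astype(np.float32)))
    return im,d,q,g
E
python3 - <<'E'
from h import *
wrist("w1","carton_blue",.03,.046,(.404,-.317),.075)
go(.404,-.317,.01,9)
E
```

```text
carton_blue 0.71 4665 [ 0.4082 -0.3175  0.0383]
n 4522 z 0.03830563640203308 ((403.1664123535156, -317.9815368652344), (90.20178985595703, 64.7652359008789), 5.974005222320557)
t 2.03 pos [ 0.4023 -0.314   0.2016] yaw 8.99 open 0.9966000676604847 -> tool mm [  1.5   3.6 191.6] roll -0.0
```

View pics/w1.png

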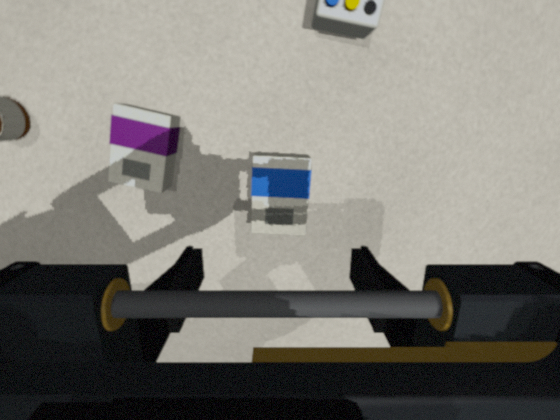

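The wrist view shows the blue carton around (281,193), the purple one well clear at (145,148). Descend and grip.

Emit:
move_arm([
  {"xyz": [0.5, 4, 38], "roll": 0.053, "grip": 100},
  {"xyz": [0, 0, 40], "roll": 0, "grip": 100},
  {"xyz": [0, 0, 40], "roll": 0, "grip": 100},
  {"xyz": [0, 0, 40], "roll": 0, "grip": 100},
  {"xyz": [0, 0, 33], "roll": 0, "grip": 100},
])

```text
time_s: 2.45
position: [0.4031, -0.3201, 0.0097]
tcp_rot: [[0.995, 0.103, 0.0], [0.103, -0.995, -0.0], [0.0, 0.0, -1.0]]
force: [-0.9, -0.6, -0.4]
opening: 1.002
grasp_force: 0.0
```

Emit:
move_arm([
  {"xyz": [0, 0, 0], "roll": 0, "grip": 50},
  {"xyz": [0, 0, 0], "roll": 0, "grip": 50},
  {"xyz": [0, 0, 0], "roll": 0, "grip": 50},
  {"xyz": [0, 0, 0], "roll": 0, "grip": 50},
  {"xyz": [0, 0, 0], "roll": 0, "grip": 50},
])

```text
time_s: 2.87
position: [0.4046, -0.3208, 0.0142]
tcp_rot: [[0.995, 0.102, 0.003], [0.102, -0.995, -0.004], [0.003, 0.004, -1.0]]
force: [-0.3, 0.9, 1.9]
opening: 0.739
grasp_force: 30.0
```

Emit:
move_arm([
  {"xyz": [0, 0, -38], "roll": 0, "grip": 50},
  {"xyz": [0, 0, -40], "roll": 0, "grip": 50},
  {"xyz": [0, 0, -40], "roll": 0, "grip": 50},
  {"xyz": [0, 0, -40], "roll": 0, "grip": 50},
  {"xyz": [0, 0, -20], "roll": 0, "grip": 50},
])

```text
time_s: 3.28
position: [0.4051, -0.3211, 0.1961]
tcp_rot: [[0.995, 0.102, 0.007], [0.102, -0.995, -0.008], [0.006, 0.009, -1.0]]
force: [0.1, -0.2, -2.1]
opening: 0.73
grasp_force: 30.0
```

Run:
```python
from h import *
# stand frame from deck/backstop: backstop outline centre 672.6,261.7; combine
yaw=np.radians(-7.7); ex=np.array([np.cos(yaw),np.sin(yaw)]); ey=np.array([-ex[1],ex[0]])
for c in ("scene","side"):
    z=np.load(f"{c}0.npz"); q=cloud(c,z["d"])[z["d"]>0]
    m=(abs(q[:,0]-.61)<.11)&(abs(q[:,1]-.27)<.11)&(q[:,2]>.015); q=q[m]
    y=q[:,:2]@ey; x=q[:,:2]@ex
    # deck plane points, between
    mid=(np.percentile(y,1)+np.percentile(y,99))/2
    d=(q[:,2]<.046)&(abs(y-mid)<.045)
    f=np.polyfit(x[d],q[d][:,2],1); r=abs(q[:,2]-np.polyval(f,x)); 
    for _ in range(4):
        k=(r<.003)&(abs(y-mid)<.045); f=np.polyfit(x[k],q[k][:,2],1); r=abs(q[:,2]-np.polyval(f,x))
    # backstop face: near side
    b=(q[:,2]>.045)&(x>x[k].max()-.03)&(abs(y-mid)<.05)
    h=[(round(zz,3),round(x[b&(abs(q[:,2]-zz)<.005)].min(),4)) for zz in (.05,.06,.07,.08,.09) if (b&(abs(q[:,2]-zz)<.005)).any()]
    print(c,"deck",f,np.arctan(-f[0]),"x where z=.020",(.020-f[1])/f[0],"z=.046",(.046-f[1])/f[0],"range",x[k].min(),x[k].max(),"y",np.percentile(y,[0,1,99,100]),mid,"bs",h)
    for xm in [((.020-f[1])/f[0])-.050]: print("origin",ex*xm+ey*mid)
```

```text
scene deck [-0.1867  0.1372] 0.18456009340008273 x where z=.020 0.6279200559830191 z=.046 0.4886476961339795 range 0.4979094460662291 0.62234253986996 y [0.2875 0.2897 0.4088 0.4096] 0.34926392094383796 bs [(0.05, np.float64(0.6223)), (0.06, np.float64(0.6237)), (0.07, np.float64(0.6258)), (0.08, np.float64(0.6296)), (0.09, np.float64(0.6278))]
origin [0.6195 0.2687]
side deck [-0.0736  0.0752] 0.0734186106940066 x where z=.020 0.7499339017399963 z=.046 0.39643678307846203 range 0.5017958843310565 0.620155641677549 y [0.2881 0.2907 0.4105 0.4123] 0.3506269626717649 bs [(0.05, np.float64(0.6149)), (0.06, np.float64(0.617)), (0.07, np.float64(0.6218)), (0.08, np.float64(0.6243)), (0.09, np.float64(0.6259))]
origin [0.7406 0.2537]
```

Emit:
move_arm([
  {"xyz": [12, -36, 0], "roll": 0, "grip": 50},
  {"xyz": [12, -36, 0], "roll": 0, "grip": 50},
  {"xyz": [12, -36, 0], "roll": 0, "grip": 50},
  {"xyz": [12, -36, 0], "roll": 0, "grip": 50},
  {"xyz": [12, -36, 0], "roll": 0, "grip": 50},
])

```text
time_s: 3.7
position: [0.445, -0.1327, 0.1915]
tcp_rot: [[0.995, 0.101, 0.003], [0.101, -0.995, -0.002], [0.003, 0.002, -1.0]]
force: [0.8, 0.1, -1.7]
opening: 0.733
grasp_force: 30.0
```

Emit:
move_arm([
  {"xyz": [12, -36, 0], "roll": 0, "grip": 50},
  {"xyz": [12, -36, 0], "roll": 0, "grip": 50},
  {"xyz": [12, -36, 0], "roll": 0, "grip": 50},
  {"xyz": [12, -36, 0], "roll": 0, "grip": 50},
  {"xyz": [12, -36, 0], "roll": 0, "grip": 50},
])

```text
time_s: 4.12
position: [0.4864, 0.0529, 0.1915]
tcp_rot: [[0.995, 0.102, 0.003], [0.102, -0.995, -0.001], [0.003, 0.001, -1.0]]
force: [1.0, -0.8, -1.8]
opening: 0.737
grasp_force: 30.0
```

Emit:
move_arm([
  {"xyz": [12, -36, 0], "roll": 0, "grip": 50},
  {"xyz": [12, -36, 0], "roll": 0, "grip": 50},
  {"xyz": [12, -36, 0], "roll": 0, "grip": 50},
  {"xyz": [12, -36, 0], "roll": 0, "grip": 50},
  {"xyz": [12, -36, 0], "roll": 0, "grip": 50},
])

```text
time_s: 4.53
position: [0.5276, 0.2381, 0.1917]
tcp_rot: [[0.995, 0.102, 0.003], [0.102, -0.995, 0.001], [0.003, -0.0, -1.0]]
force: [0.6, -0.4, -0.4]
opening: 0.734
grasp_force: 30.0
```

Emit:
move_arm([
  {"xyz": [12, -36, 0], "roll": 0, "grip": 50},
  {"xyz": [0, 0, 0], "roll": 0.12, "grip": 50},
  {"xyz": [0, 0, 0], "roll": 0.117, "grip": 50},
  {"xyz": [0, 0, 0], "roll": 0, "grip": 50},
  {"xyz": [0, 0, 0], "roll": 0, "grip": 50},
])

```text
time_s: 4.95
position: [0.5356, 0.2733, 0.1909]
tcp_rot: [[0.991, -0.131, 0.002], [-0.131, -0.991, 0.0], [0.002, -0.001, -1.0]]
force: [-0.9, -0.8, -2.2]
opening: 0.732
grasp_force: 30.0
```

```bash
cat > st.py <<'E'
from h import *
import sys
s,R,p,y=pose(); im,d=bot.capture("wrist"); cv2.imwrite("pics/"+sys.argv[1]+".png",im[:,:,::-1]); q=cloud("wrist",d,s)
near=(abs(q[...,0]-.62)<.1)&(abs(q[...,1]-.27)<.1)&(d>0)
b=near&(q[...,2]>.06)&(q[...,2]<.11)&(q[...,0]>.6)
rb=cv2.minAreaRect((q[b][:,:2]*1000).astype(np.float32)); print("backstop",b.sum(),rb)
k=near&(q[...,2]>.012)&(q[...,2]<.055)&(q[...,0]>.525)
print("all",cv2.minAreaRect((q[k][:,:2]*1000).astype(np.float32)))
yaw=np.radians(-7.7); ex=np.array([np.cos(yaw),np.sin(yaw)]); ey=np.array([-ex[1],ex[0]])
Q=q[near]; x=Q[:,:2]@ex; yy=Q[:,:2]@ey
for a in np.arange(.48,.66,.01):
    m=(abs(x-a)<.005)&(abs(yy-.35)<.04)
    if m.any(): print(round(a,3),m.sum(),np.percentile(Q[m][:,2],[2,50,98]))
m=Q[:,2]>.015; print("y ext",np.percentile(yy[m],[.5,2,98,99.5]))
go(.572,.276,.08,-7.7)
E
python3 st.py w2
```

```text
backstop 3999 ((670.9329833984375, 262.0905456542969), (120.11298370361328, 13.785505294799805), 82.52769470214844)
all ((604.8507690429688, 271.0462646484375), (120.45811462402344, 120.14653778076172), 82.63374328613281)
0.48 28 [0.2398 0.2494 0.2559]
0.49 1275 [0.2141 0.2353 0.2623]
0.5 3174 [0.2139 0.2155 0.2714]
0.51 4706 [0.043  0.2155 0.3029]
0.52 30708 [0.043  0.2986 0.3082]
0.53 10941 [0.039  0.2761 0.2853]
0.54 3554 [0.0359 0.1998 0.2156]
0.55 799 [0.0329 0.035  0.037 ]
0.56 813 [0.0307 0.0326 0.0348]
0.57 777 [0.0282 0.0302 0.0323]
0.58 777 [0.0261 0.028  0.03  ]
0.59 780 [0.0239 0.0257 0.0278]
0.6 849 [0.0213 0.0234 0.0254]
0.61 835 [0.0192 0.0211 0.0238]
0.62 1617 [0.0245 0.0473 0.0663]
0.63 2133 [0.0665 0.0862 0.0958]
0.64 244 [0.0925 0.094  0.0955]
0.66 593 [-0.0016 -0.      0.0015]
y ext [0.2627 0.2637 0.4211 0.422 ]
t 5.0 pos [0.5358 0.2729 0.1908] yaw -7.58 open 0.7275740608059388 -> tool mm [ 35.4  -7.8 110.8] roll 0.002
```

View pics/w2.png

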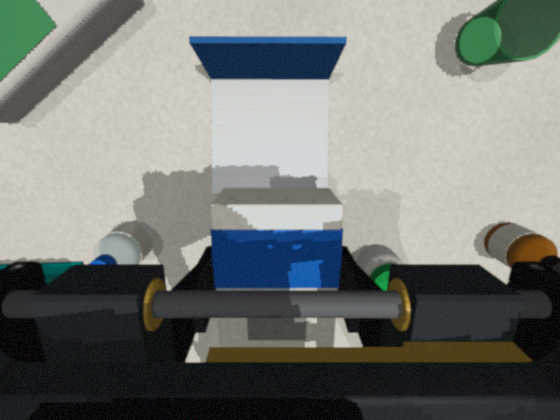

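Stand: origin ≈ (0.606, 0.271), yaw −7.5°. The wrist view shows deck top centre about (270,130), backstop at (268,58), carton squarely in the jaws. Move above, then down until near the deck.

Emit:
move_arm([
  {"xyz": [34, -4, 0], "roll": 0, "grip": 50},
  {"xyz": [34, -3, 0], "roll": 0, "grip": 50},
  {"xyz": [0, 0, 40], "roll": 0, "grip": 50},
  {"xyz": [0, 0, 40], "roll": 0, "grip": 50},
  {"xyz": [0, 0, 40], "roll": 0, "grip": 50},
])

```text
time_s: 5.42
position: [0.6059, 0.27, 0.0698]
tcp_rot: [[0.991, -0.134, 0.004], [-0.134, -0.991, 0.001], [0.003, -0.001, -1.0]]
force: [-0.6, -0.8, -2.5]
opening: 0.733
grasp_force: 30.0
```

Emit:
move_arm([
  {"xyz": [0, 0, 8], "roll": 0, "grip": 50},
  {"xyz": [0, 0, 5], "roll": 0, "grip": 50},
  {"xyz": [0, 0, 3], "roll": 0, "grip": 50},
  {"xyz": [0, 0, 3], "roll": 0, "grip": 50},
  {"xyz": [0, 0, 2], "roll": 0, "grip": 50},
])

```text
time_s: 5.83
position: [0.6064, 0.2708, 0.0522]
tcp_rot: [[0.991, -0.134, 0.005], [-0.134, -0.991, 0.0], [0.005, -0.001, -1.0]]
force: [-0.9, -3.0, 6.0]
opening: 0.733
grasp_force: 30.0
```

Emit:
move_arm([
  {"xyz": [0, 0, 2], "roll": 0, "grip": 50},
  {"xyz": [0, 0, 2], "roll": 0, "grip": 50},
  {"xyz": [0, 0, 2], "roll": 0, "grip": 50},
  {"xyz": [0, 0, 1], "roll": 0, "grip": 50},
  {"xyz": [0, 0, 0], "roll": 0, "grip": 50},
])

```text
time_s: 6.25
position: [0.6086, 0.2707, 0.0463]
tcp_rot: [[0.991, -0.133, 0.01], [-0.133, -0.991, 0.0], [0.01, -0.002, -1.0]]
force: [1.4, -4.3, 3.6]
opening: 0.735
grasp_force: 30.0
```

Emit:
move_arm([
  {"xyz": [0, 0, 2], "roll": 0, "grip": 50},
  {"xyz": [2, 0, 1], "roll": 0, "grip": 50},
  {"xyz": [3, 0, 0.7], "roll": 0, "grip": 50},
  {"xyz": [3, 0, 0.7], "roll": 0, "grip": 50},
  {"xyz": [0, 0, 0], "roll": 0, "grip": 50},
])

```text
time_s: 6.67
position: [0.6155, 0.2709, 0.0434]
tcp_rot: [[0.991, -0.134, 0.008], [-0.134, -0.991, 0.002], [0.008, -0.003, -1.0]]
force: [-3.5, -0.5, 11.3]
opening: 0.736
grasp_force: 30.0
```

Run:
```python
from h import *
im,d=bot.capture("side"); cv2.imwrite("pics/s1.png",cv2.resize(im[190:280,190:290,::-1],None,fx=5,fy=5))
```

```text
(no output)
```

View pics/s1.png

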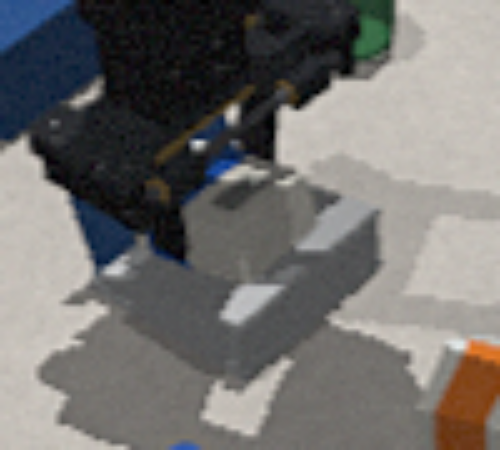

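The carton lies on the deck behind the free edge (pixels 180–310, 180–280). Now push on to the backstop.

Emit:
move_arm([
  {"xyz": [2, 0, 0.3], "roll": 0, "grip": 50},
  {"xyz": [2, 0, 0.3], "roll": 0, "grip": 50},
  {"xyz": [2, 0, 0.4], "roll": 0, "grip": 50},
  {"xyz": [1, 0, 0.2], "roll": 0, "grip": 50},
  {"xyz": [0, 0, 0], "roll": 0, "grip": 50},
])

```text
time_s: 7.13
position: [0.6196, 0.2706, 0.0424]
tcp_rot: [[0.991, -0.134, 0.003], [-0.134, -0.991, 0.002], [0.003, -0.003, -1.0]]
force: [-8.3, 1.6, 15.5]
opening: 0.737
grasp_force: 30.0
```

Emit:
move_arm([
  {"xyz": [2, 0, 0.3], "roll": 0, "grip": 50},
  {"xyz": [0, 0, 0], "roll": 0, "grip": 50},
  {"xyz": [0, 0, 0], "roll": 0, "grip": 100},
  {"xyz": [0, 0, 0], "roll": 0, "grip": 100},
  {"xyz": [0, 0, 0], "roll": 0, "grip": 100},
])

```text
time_s: 7.55
position: [0.6233, 0.2693, 0.0382]
tcp_rot: [[0.991, -0.134, 0.006], [-0.134, -0.991, 0.002], [0.006, -0.002, -1.0]]
force: [-0.0, 0.1, -0.3]
opening: 0.88
grasp_force: 0.0
```

Emit:
move_arm([
  {"xyz": [0, 0, -20], "roll": 0, "grip": 100},
  {"xyz": [0, 0, -35], "roll": 0, "grip": 100},
  {"xyz": [0, 0, -40], "roll": 0, "grip": 100},
  {"xyz": [0, 0, -40], "roll": 0, "grip": 100},
  {"xyz": [-40, 0, 0], "roll": 0, "grip": 100},
])

```text
time_s: 7.97
position: [0.5968, 0.275, 0.1816]
tcp_rot: [[0.99, -0.138, 0.032], [-0.138, -0.99, 0.007], [0.031, -0.012, -0.999]]
force: [2.3, 2.5, 1.9]
opening: 1.002
grasp_force: 0.0
```

Emit:
move_arm([
  {"xyz": [-40, 0, 0], "roll": 0, "grip": 100},
  {"xyz": [-40, 0, 0], "roll": 0, "grip": 100},
  {"xyz": [0, 0, 0], "roll": 0, "grip": 100},
])

```text
time_s: 8.22
position: [0.4915, 0.2843, 0.1699]
tcp_rot: [[0.991, -0.132, -0.013], [-0.132, -0.991, -0.003], [-0.012, 0.004, -1.0]]
force: [-1.0, 0.6, -1.6]
opening: 0.994
grasp_force: 0.0
```

```bash
cat > chk.py <<'E'
from h import *
import sys
# angle-up face fit in stand frame
def face(name,n,lo,hi):
    s,R,p,y=pose(); im,d=bot.capture("wrist"); cv2.imwrite(f"pics/{n}.png",im[:,:,::-1]); q=cloud("wrist",d,s)
    yw=np.radians(-7.5); ex=np.array([np.cos(yw),np.sin(yw)]); ey=np.array([-ex[1],ex[0]])
    D=q[...,:2]-np.array([.606,.2707]); X=D@ex; Y=D@ey; Z=q[...,2]
    c,s_=np.cos(.227),np.sin(.227)
    u=(X-.05)*c-(Z-.02)*s_; v=(X-.05)*s_+(Z-.02)*c   # u along slope (0 at backstop), v normal to deck
    m=(d>0)&(v>lo)&(v<hi)&(u<.0)&(u>-.13)&(abs(Y)<.07)
    g=np.stack([u[m],Y[m]],-1)*1000
    if m.sum()>20: print(name,m.sum(),"v",np.percentile(v[m],[5,50,95]),"rect",cv2.minAreaRect(g.astype(np.float32)),"u,y pct",np.percentile(g,[1,99],axis=0).round(1).tolist(),"dv/du",np.polyfit(u[m],v[m],1)[0])
    return im
if __name__=="__main__": face("blue","w3",.033,.043); go(.41,.298,.2,0)
E
python3 chk.py
```

```text
blue 9276 v [0.0369 0.0382 0.0394] rect ((-47.62593460083008, 1.5124168395996094), (64.93924713134766, 85.41170501708984), 89.9161605834961) u,y pct [[-89.8, -30.0], [-6.5, 32.9]] dv/du 0.00500611846889961
t 8.27 pos [0.497  0.2848 0.1706] yaw -7.59 open 1.0021154657545959 -> tool mm [-88.2  -1.6 -29. ] roll -0.133
```

View pics/w3.png

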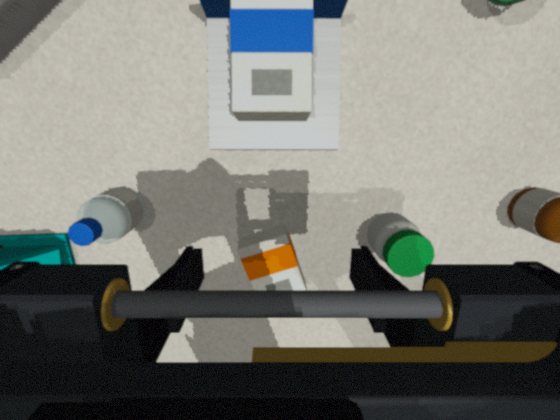

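The wrist view shows the blue carton flat on the deck (272,50) with its end at the backstop. Orange is ahead at (275,265). Now fetch orange.

Emit:
move_arm([
  {"xyz": [-30, -1, -10], "roll": 0, "grip": 100},
  {"xyz": [-29, -1, -10], "roll": 0, "grip": 100},
  {"xyz": [-29, 0, -5], "roll": -0.115, "grip": 100},
  {"xyz": [0, 0, 0], "roll": -0.115, "grip": 100},
  {"xyz": [0, 0, 0], "roll": -0.115, "grip": 100},
])

```text
time_s: 8.68
position: [0.4158, 0.2993, 0.1968]
tcp_rot: [[0.977, 0.215, 0.003], [0.215, -0.977, 0.001], [0.003, -0.001, -1.0]]
force: [0.6, 1.1, 0.4]
opening: 1.0
grasp_force: 0.0
```

Emit:
move_arm([
  {"xyz": [0, 0, 0], "roll": 0, "grip": 100},
])

```text
time_s: 8.77
position: [0.4171, 0.2993, 0.1966]
tcp_rot: [[0.978, 0.21, 0.004], [0.21, -0.978, 0.001], [0.004, -0.001, -1.0]]
force: [0.2, -0.2, -0.4]
opening: 1.0
grasp_force: 0.0
```

Run:
```python
from h import *
im,d,q,g=wrist("w4","carton_orange",.028,.042,(.41,.298),.065)
r=cv2.minAreaRect((g[:,:2]*1000).astype(np.float32)); go(r[0][0]/1e3,r[0][1]/1e3,.009,12)
```

```text
carton_orange 0.89 3625 [0.4135 0.2991 0.0343]
n 3520 z 0.03430633250838422 ((409.1380310058594, 298.13336181640625), (80.26931762695312, 56.837833404541016), 11.097077369689941)
t 8.87 pos [0.4171 0.299  0.1962] yaw 11.82 open 1.0021519322369978 -> tool mm [ -8.4  -0.7 187.1] roll -0.003
```

Emit:
move_arm([
  {"xyz": [-8, -1, 36], "roll": 0.012, "grip": 100},
  {"xyz": [0, 0, 40], "roll": 0, "grip": 100},
  {"xyz": [0, 0, 40], "roll": 0, "grip": 100},
  {"xyz": [0, 0, 40], "roll": 0, "grip": 100},
  {"xyz": [0, 0, 32], "roll": 0, "grip": 100},
])

```text
time_s: 9.28
position: [0.408, 0.2977, 0.0051]
tcp_rot: [[0.981, 0.193, 0.0], [0.193, -0.981, -0.0], [0.0, 0.0, -1.0]]
force: [0.3, 0.8, 0.2]
opening: 0.999
grasp_force: 0.0
```

Emit:
move_arm([
  {"xyz": [0, 0, 0], "roll": 0, "grip": 40},
  {"xyz": [0, 0, 0], "roll": 0, "grip": 40},
  {"xyz": [0, 0, 0], "roll": 0, "grip": 40},
  {"xyz": [0, 0, 0], "roll": 0, "grip": 40},
  {"xyz": [0, 0, 0], "roll": 0, "grip": 40},
])

```text
time_s: 9.7
position: [0.4083, 0.2983, 0.0093]
tcp_rot: [[0.981, 0.196, 0.003], [0.196, -0.981, 0.001], [0.003, -0.001, -1.0]]
force: [-0.9, -0.9, -0.3]
opening: 0.707
grasp_force: 0.0
```

Run:
```python
from h import *
s=bot.read_state(); print(s["grasp_force"],s["force"]); go(.58,.2741,.2,-7.5)
```

```text
0.0 [-0.8596 -0.9068 -0.3307]
t 9.7 pos [0.4083 0.2983 0.0093] yaw 11.31 open 0.7065438851755869 -> tool mm [ 164.2   57.3 -190.3] roll 0.328
```

Emit:
move_arm([
  {"xyz": [0, 0, 0], "roll": 0, "grip": 40},
  {"xyz": [0, 0, 0], "roll": 0, "grip": 40},
  {"xyz": [0, 0, 0], "roll": 0, "grip": 40},
  {"xyz": [0, 0, -38], "roll": 0, "grip": 40},
  {"xyz": [0, 0, -40], "roll": 0, "grip": 40},
])

```text
time_s: 10.12
position: [0.4048, 0.2967, 0.0839]
tcp_rot: [[0.981, 0.196, -0.008], [0.196, -0.981, -0.003], [-0.009, 0.002, -1.0]]
force: [1.3, 0.4, -0.8]
opening: 0.641
grasp_force: 30.0
```

Emit:
move_arm([
  {"xyz": [0, 0, -40], "roll": 0, "grip": 40},
  {"xyz": [0, 0, -40], "roll": 0, "grip": 40},
  {"xyz": [34, 11, -20], "roll": 0, "grip": 40},
  {"xyz": [34, 12, 0], "roll": 0, "grip": 40},
  {"xyz": [34, 12, 0], "roll": 0, "grip": 40},
])

```text
time_s: 10.53
position: [0.5158, 0.2841, 0.189]
tcp_rot: [[0.98, 0.198, 0.005], [0.198, -0.98, 0.002], [0.006, -0.001, -1.0]]
force: [-0.9, -0.3, -1.1]
opening: 0.638
grasp_force: 30.0
```

Emit:
move_arm([
  {"xyz": [34, 11, 0], "roll": 0, "grip": 40},
  {"xyz": [34, 12, 0], "roll": 0, "grip": 40},
  {"xyz": [33, 12, 0], "roll": 0.11, "grip": 40},
  {"xyz": [0, 0, 0], "roll": 0.11, "grip": 40},
  {"xyz": [0, 0, 0], "roll": 0.108, "grip": 40},
])

```text
time_s: 10.95
position: [0.6219, 0.2681, 0.1853]
tcp_rot: [[0.991, -0.137, 0.001], [-0.137, -0.991, 0.0], [0.001, -0.0, -1.0]]
force: [-0.9, -0.8, -1.7]
opening: 0.642
grasp_force: 30.0
```

Emit:
move_arm([
  {"xyz": [0, 0, 0], "roll": 0, "grip": 40},
  {"xyz": [0, 0, 0], "roll": 0, "grip": 40},
])

```text
time_s: 11.12
position: [0.6193, 0.269, 0.1854]
tcp_rot: [[0.992, -0.127, -0.001], [-0.127, -0.992, -0.0], [-0.001, 0.0, -1.0]]
force: [-0.4, 0.9, -1.5]
opening: 0.637
grasp_force: 30.0
```

Run:
```python
from h import *
go(.621,.2697,.09,-7.5)
```

```text
t 11.12 pos [0.6193 0.269  0.1854] yaw -7.31 open 0.6369945239724366 -> tool mm [ 1.7 -0.9 95.4] roll 0.003
```

Emit:
move_arm([
  {"xyz": [1, -1, 35], "roll": 0.003, "grip": 40},
  {"xyz": [0, 0, 35], "roll": 0, "grip": 40},
  {"xyz": [0, 0, 22], "roll": 0, "grip": 40},
  {"xyz": [0, 0, 4], "roll": 0, "grip": 40},
  {"xyz": [0, 0, 2], "roll": 0, "grip": 40},
])

```text
time_s: 11.53
position: [0.6201, 0.2701, 0.0868]
tcp_rot: [[0.991, -0.131, -0.002], [-0.131, -0.991, -0.001], [-0.002, 0.001, -1.0]]
force: [0.6, -0.1, -1.1]
opening: 0.641
grasp_force: 30.0
```

Emit:
move_arm([
  {"xyz": [0, 0, 2], "roll": 0, "grip": 40},
  {"xyz": [0, 0, 2], "roll": 0, "grip": 40},
  {"xyz": [0, 0, 1.5], "roll": 0, "grip": 40},
  {"xyz": [0, 0, 1.5], "roll": 0, "grip": 40},
  {"xyz": [0, 0, 0], "roll": 0, "grip": 40},
])

```text
time_s: 11.95
position: [0.623, 0.2705, 0.0838]
tcp_rot: [[0.991, -0.132, 0.005], [-0.132, -0.991, 0.001], [0.004, -0.002, -1.0]]
force: [-0.2, -0.0, 5.6]
opening: 0.642
grasp_force: 30.0
```

Emit:
move_arm([
  {"xyz": [0, 0, 1.5], "roll": 0, "grip": 40},
  {"xyz": [0, 0, 1.5], "roll": 0, "grip": 40},
  {"xyz": [0.5, 0, 1.5], "roll": 0, "grip": 40},
  {"xyz": [0.5, 0, 1.5], "roll": 0, "grip": 40},
  {"xyz": [0, 0, 0], "roll": 0, "grip": 40},
])

```text
time_s: 12.37
position: [0.6251, 0.2702, 0.0784]
tcp_rot: [[0.991, -0.132, 0.007], [-0.132, -0.991, 0.001], [0.007, -0.002, -1.0]]
force: [0.8, -1.6, 6.3]
opening: 0.646
grasp_force: 30.0
```

Emit:
move_arm([
  {"xyz": [1, 0, 1], "roll": 0, "grip": 40},
  {"xyz": [2, 0, 0.8], "roll": 0, "grip": 40},
  {"xyz": [2, 0, 0.5], "roll": 0, "grip": 40},
  {"xyz": [2, 0, 0.5], "roll": 0, "grip": 40},
  {"xyz": [0, 0, 0], "roll": 0, "grip": 40},
])

```text
time_s: 12.78
position: [0.6295, 0.2695, 0.0747]
tcp_rot: [[0.991, -0.133, 0.001], [-0.133, -0.991, 0.001], [0.001, -0.001, -1.0]]
force: [-2.2, 1.7, 6.4]
opening: 0.645
grasp_force: 30.0
```

Emit:
move_arm([
  {"xyz": [1.5, 0, 0.5], "roll": 0, "grip": 40},
  {"xyz": [1.5, 0, 0.5], "roll": 0, "grip": 40},
  {"xyz": [1, 0, 0.3], "roll": 0, "grip": 40},
  {"xyz": [0, 0, 0], "roll": 0, "grip": 40},
])

```text
time_s: 13.12
position: [0.6296, 0.2695, 0.074]
tcp_rot: [[0.991, -0.133, -0.007], [-0.133, -0.991, 0.001], [-0.007, -0.0, -1.0]]
force: [-8.9, 1.4, 13.9]
opening: 0.642
grasp_force: 30.0
```

Emit:
move_arm([
  {"xyz": [0, 0, 0], "roll": 0, "grip": 100},
  {"xyz": [0, 0, 0], "roll": 0, "grip": 100},
  {"xyz": [0, 0, 0], "roll": 0, "grip": 100},
  {"xyz": [0, 0, -10], "roll": 0, "grip": 100},
  {"xyz": [0, 0, -30], "roll": 0, "grip": 100},
])

```text
time_s: 13.53
position: [0.6299, 0.2673, 0.1066]
tcp_rot: [[0.991, -0.133, -0.01], [-0.133, -0.991, -0.002], [-0.009, 0.004, -1.0]]
force: [-0.4, -0.7, 0.2]
opening: 0.933
grasp_force: 0.0
```

Emit:
move_arm([
  {"xyz": [0, 0, -40], "roll": 0, "grip": 100},
  {"xyz": [0, 0, -40], "roll": 0, "grip": 100},
  {"xyz": [-40, 0, 0], "roll": 0, "grip": 100},
  {"xyz": [-40, 0, 0], "roll": 0, "grip": 100},
  {"xyz": [-40, 0, 0], "roll": 0, "grip": 100},
])

```text
time_s: 13.95
position: [0.5142, 0.2843, 0.1923]
tcp_rot: [[0.991, -0.134, 0.004], [-0.134, -0.991, 0.001], [0.003, -0.002, -1.0]]
force: [0.7, 0.8, -1.0]
opening: 1.0
grasp_force: 0.0
```

Emit:
move_arm([
  {"xyz": [0, 0, 0], "roll": 0, "grip": 100},
  {"xyz": [0, 0, 0], "roll": 0, "grip": 100},
])

```text
time_s: 14.12
position: [0.5115, 0.2846, 0.1912]
tcp_rot: [[0.991, -0.131, -0.001], [-0.131, -0.991, -0.0], [-0.001, 0.001, -1.0]]
force: [1.0, 1.0, 0.5]
opening: 1.004
grasp_force: 0.0
```

Run:
```python
from chk import *
face("orange","w5",.066,.076); face("blue","w5",.034,.042)
go(.426,.162,.2,-7.5)
```

```text
orange 8386 v [0.0708 0.0722 0.0735] rect ((-40.12734603881836, -0.3405799865722656), (80.24693298339844, 119.14089965820312), 0.0020066052675247192) u,y pct [[-79.8, -46.1], [-0.1, 29.6]] dv/du 0.004033395878665829
blue 1162 v [0.0356 0.038  0.0405] rect ((-45.17672348022461, -1.3039283752441406), (90.34318542480469, 117.36015319824219), 0.0008160219294950366) u,y pct [[-90.1, -56.7], [-0.0, 50.1]] dv/du 0.002494020500287202
t 14.22 pos [0.5158 0.2847 0.1916] yaw -7.63 open 0.9986385010813171 -> tool mm [-72.7 133.5  -8.8] roll -0.002
```

View pics/w5.png

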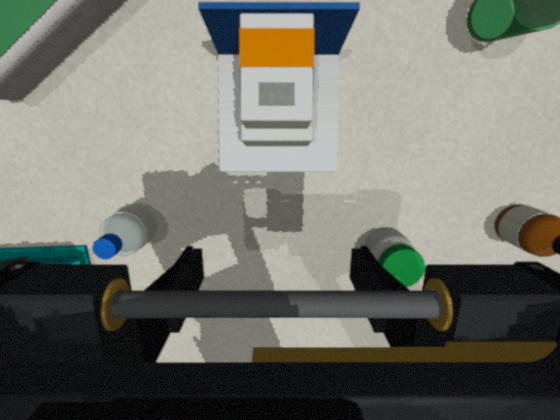

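The wrist view shows orange on blue at (277,90), square, against the backstop. Now the amber bottle.

Emit:
move_arm([
  {"xyz": [-5, 36, 0], "roll": 0, "grip": 100},
  {"xyz": [-5, 36, 0], "roll": 0, "grip": 100},
  {"xyz": [-5, 36, 0], "roll": 0, "grip": 100},
  {"xyz": [-5, 36, 0], "roll": 0, "grip": 100},
  {"xyz": [-5, 36, 0], "roll": 0, "grip": 100},
])

```text
time_s: 14.63
position: [0.4676, 0.1072, 0.191]
tcp_rot: [[0.991, -0.133, 0.003], [-0.133, -0.991, -0.0], [0.003, -0.0, -1.0]]
force: [0.7, -0.3, 0.3]
opening: 1.0
grasp_force: 0.0
```

Emit:
move_arm([
  {"xyz": [-5, 36, 0], "roll": 0, "grip": 100},
  {"xyz": [-5, 37, 0], "roll": 0, "grip": 100},
  {"xyz": [-6, 37, 0], "roll": 0, "grip": 100},
  {"xyz": [0, 0, 0], "roll": -0.115, "grip": 100},
  {"xyz": [0, 0, 0], "roll": 0, "grip": 100},
])

```text
time_s: 15.05
position: [0.4371, -0.0009, 0.191]
tcp_rot: [[1.0, -0.022, 0.003], [-0.022, -1.0, -0.001], [0.003, 0.001, -1.0]]
force: [0.6, 1.1, 0.2]
opening: 1.003
grasp_force: 0.0
```

Emit:
move_arm([
  {"xyz": [0, 0, 0], "roll": 0, "grip": 100},
])

```text
time_s: 15.13
position: [0.4369, 0.0011, 0.1909]
tcp_rot: [[1.0, -0.023, 0.002], [-0.023, -1.0, -0.0], [0.002, 0.0, -1.0]]
force: [0.1, -0.2, -0.6]
opening: 0.996
grasp_force: 0.0
```

Run:
```python
from h import *
im,d,q,g=wrist("w6","amber_bottle",.08,.095,(.437,.0025),.03)
r=cv2.minAreaRect((g[:,:2]*1000).astype(np.float32)); go(r[0][0]/1e3,r[0][1]/1e3,.022,-1)
```

```text
n 466 z 0.0849947822091777 ((437.13165283203125, 1.6567373275756836), (21.532554626464844, 22.620258331298828), 89.98849487304688)
t 15.23 pos [0.4362 0.0025 0.1907] yaw -1.12 open 1.0020856513464618 -> tool mm [  0.7   0.8 168.7] roll -0.002
```

Emit:
move_arm([
  {"xyz": [0, 0, 35], "roll": 0, "grip": 100},
  {"xyz": [0, 0, 40], "roll": 0, "grip": 90},
  {"xyz": [0, 0, 40], "roll": 0, "grip": 80},
  {"xyz": [0, 0, 35], "roll": 0, "grip": 80},
  {"xyz": [0, 0, 18], "roll": 0, "grip": 80},
])

```text
time_s: 15.65
position: [0.4342, 0.0038, 0.0193]
tcp_rot: [[1.0, -0.017, -0.004], [-0.017, -1.0, 0.001], [-0.004, -0.001, -1.0]]
force: [0.3, 0.6, -0.1]
opening: 0.827
grasp_force: 0.0
```

Emit:
move_arm([
  {"xyz": [0, 0, 0], "roll": 0, "grip": 30},
  {"xyz": [0, 0, 0], "roll": 0, "grip": 30},
  {"xyz": [0, 0, 0], "roll": 0, "grip": 30},
  {"xyz": [0, 0, 0], "roll": 0, "grip": 30},
  {"xyz": [0, 0, 0], "roll": 0, "grip": 30},
])

```text
time_s: 16.07
position: [0.4363, 0.0024, 0.024]
tcp_rot: [[1.0, -0.018, 0.004], [-0.018, -1.0, -0.001], [0.004, 0.001, -1.0]]
force: [1.7, 1.1, 0.7]
opening: 0.543
grasp_force: 30.0
```

Emit:
move_arm([
  {"xyz": [0, 0, 0], "roll": 0, "grip": 30},
  {"xyz": [0, 0, 0], "roll": 0, "grip": 30},
  {"xyz": [0, 0, 0], "roll": 0, "grip": 30},
  {"xyz": [0, 0, 0], "roll": 0, "grip": 30},
])

```text
time_s: 16.4
position: [0.4363, 0.0023, 0.0239]
tcp_rot: [[1.0, -0.019, 0.004], [-0.019, -1.0, -0.001], [0.004, 0.001, -1.0]]
force: [1.1, 2.3, 8.2]
opening: 0.543
grasp_force: 30.0
```

Run:
```python
from h import *
print(bot.read_state()["grasp_force"]);go(.638,-.235,.165,-1)
```

```text
29.999401228324132
t 16.4 pos [0.4363 0.0023 0.0239] yaw -1.06 open 0.5430286483107255 -> tool mm [ 206.6  233.6 -140.1] roll -0.001
```

Emit:
move_arm([
  {"xyz": [0, 0, -30], "roll": 0, "grip": 30},
  {"xyz": [0, 0, -40], "roll": 0, "grip": 30},
  {"xyz": [0, 0, -40], "roll": 0, "grip": 30},
  {"xyz": [0, 0, -30], "roll": 0, "grip": 30},
  {"xyz": [30, 33, 0], "roll": 0, "grip": 30},
])

```text
time_s: 16.82
position: [0.458, -0.0247, 0.1678]
tcp_rot: [[1.0, -0.014, 0.0], [-0.014, -1.0, 0.002], [0.0, -0.002, -1.0]]
force: [0.5, 0.5, -2.2]
opening: 0.54
grasp_force: 30.0
```

Emit:
move_arm([
  {"xyz": [30, 33, 0], "roll": 0, "grip": 30},
  {"xyz": [30, 33, 0], "roll": 0, "grip": 30},
  {"xyz": [30, 33, 0], "roll": 0, "grip": 30},
  {"xyz": [30, 34, 0], "roll": 0, "grip": 30},
  {"xyz": [30, 34, 0], "roll": 0, "grip": 30},
])

```text
time_s: 17.23
position: [0.5991, -0.1878, 0.1628]
tcp_rot: [[1.0, -0.019, -0.001], [-0.019, -1.0, 0.0], [-0.001, -0.0, -1.0]]
force: [-0.3, 0.9, -2.2]
opening: 0.542
grasp_force: 30.0
```

Emit:
move_arm([
  {"xyz": [27, 34, 0], "roll": 0, "grip": 30},
  {"xyz": [0, 0, 0], "roll": 0, "grip": 30},
  {"xyz": [0, 0, 0], "roll": 0, "grip": 30},
])

```text
time_s: 17.48
position: [0.6245, -0.2218, 0.1621]
tcp_rot: [[1.0, -0.021, 0.0], [-0.021, -1.0, -0.0], [0.0, 0.0, -1.0]]
force: [-0.5, 0.7, -2.7]
opening: 0.541
grasp_force: 30.0
```

Run:
```python
from h import *
s,R,p,y=pose(); im,d=bot.capture("wrist"); cv2.imwrite("pics/w7.png",im[:,:,::-1]); q=cloud("wrist",d,s)
for n,c,z0,z1 in (("rack",(.6355,-.348),.04,.06),("heater",(.6405,-.122),.05,.062)):
    m=(d>0)&(abs(q[...,0]-c[0])<.075)&(abs(q[...,1]-c[1])<.06)&(q[...,2]>z0)&(q[...,2]<z1)
    if m.sum()>20: print(n,m.sum(),cv2.minAreaRect((q[m][:,:2]*1000).astype(np.float32)))
go(.638,-.235,.025,-1)
```

```text
rack 7113 ((636.01708984375, -352.6067199707031), (60.78651809692383, 108.93470001220703), 88.68543243408203)
heater 5863 ((641.2337036132812, -125.09262084960938), (66.88549041748047, 97.1019287109375), 88.339111328125)
t 17.53 pos [ 0.6231 -0.2197  0.1618] yaw -1.13 open 0.542261294342137 -> tool mm [ 15.5  15.2 136.8] roll -0.002
```

View pics/w7.png

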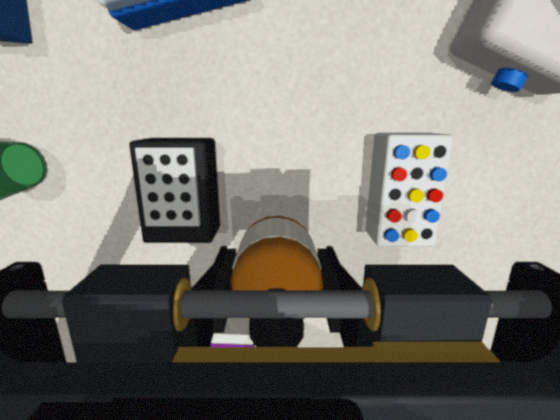

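Wrist view: heater at (178,190), rack at (412,190), bottle held at (277,260), symmetric gap. Place it.

Emit:
move_arm([
  {"xyz": [16, 17, 0], "roll": 0.004, "grip": 30},
  {"xyz": [0, 0, 35], "roll": 0, "grip": 30},
  {"xyz": [0, 0, 40], "roll": 0, "grip": 30},
  {"xyz": [0, 0, 40], "roll": 0, "grip": 30},
  {"xyz": [0, 0, 15], "roll": 0, "grip": 30},
])

```text
time_s: 17.95
position: [0.6344, -0.2327, 0.027]
tcp_rot: [[1.0, -0.021, -0.011], [-0.021, -1.0, 0.006], [-0.011, -0.006, -1.0]]
force: [-1.1, 0.6, -1.8]
opening: 0.546
grasp_force: 30.0
```

Emit:
move_arm([
  {"xyz": [0, 0, 2], "roll": 0, "grip": 30},
  {"xyz": [0, 0, 1], "roll": 0, "grip": 30},
  {"xyz": [0, 0, 0], "roll": 0, "grip": 30},
  {"xyz": [0, 0, 0], "roll": 0, "grip": 30},
])

```text
time_s: 18.28
position: [0.6412, -0.2371, 0.0321]
tcp_rot: [[1.0, -0.022, 0.004], [-0.022, -1.0, -0.002], [0.004, 0.002, -1.0]]
force: [-0.8, 0.2, -2.0]
opening: 0.546
grasp_force: 30.0
```

Emit:
move_arm([
  {"xyz": [-2, 0, 3], "roll": 0, "grip": 30},
  {"xyz": [0, 0, 2], "roll": 0, "grip": 30},
  {"xyz": [0, 0, 1.5], "roll": 0, "grip": 30},
  {"xyz": [0, 0, 1], "roll": 0, "grip": 30},
  {"xyz": [0, 0, 0], "roll": 0, "grip": 30},
])

```text
time_s: 18.7
position: [0.638, -0.237, 0.024]
tcp_rot: [[1.0, -0.022, 0.001], [-0.022, -1.0, -0.0], [0.001, 0.0, -1.0]]
force: [-2.2, 1.6, 6.8]
opening: 0.546
grasp_force: 30.0
```

Emit:
move_arm([
  {"xyz": [0, 0, 0], "roll": 0, "grip": 90},
  {"xyz": [0, 0, 0], "roll": 0, "grip": 90},
  {"xyz": [0, 0, 0], "roll": 0, "grip": 90},
  {"xyz": [0, 0, 0], "roll": 0, "grip": 90},
  {"xyz": [0, 0, 0], "roll": 0, "grip": 90},
])

```text
time_s: 19.12
position: [0.6378, -0.2368, 0.0219]
tcp_rot: [[1.0, -0.022, -0.0], [-0.022, -1.0, 0.0], [-0.0, -0.0, -1.0]]
force: [-0.4, 0.1, -0.2]
opening: 0.832
grasp_force: 0.0
```

Emit:
move_arm([
  {"xyz": [0, 0, -25], "roll": 0, "grip": 100},
  {"xyz": [0, 0, -40], "roll": 0, "grip": 100},
  {"xyz": [0, 0, -40], "roll": 0, "grip": 100},
  {"xyz": [0, 0, -40], "roll": 0, "grip": 100},
  {"xyz": [-23, -40, 0], "roll": 0, "grip": 100},
])

```text
time_s: 19.53
position: [0.6281, -0.2099, 0.1772]
tcp_rot: [[0.999, -0.027, 0.025], [-0.027, -1.0, -0.016], [0.025, 0.015, -1.0]]
force: [2.9, -0.5, 1.4]
opening: 0.995
grasp_force: 0.0
```

Run:
```python
from h import *
s=bot.read_state();print(s["opening"],s["force"]);go(.426,.162,.17,-1)
```

```text
0.9950159092921399 [ 2.8696 -0.453   1.3623]
t 19.53 pos [ 0.6281 -0.2099  0.1772] yaw -1.53 open 0.9950159092921399 -> tool mm [-212.1 -366.4   -3.6] roll -0.009
```

Emit:
move_arm([
  {"xyz": [-21, -35, 0], "roll": 0, "grip": 100},
  {"xyz": [-21, -35, 0], "roll": 0, "grip": 100},
  {"xyz": [-21, -35, 0], "roll": 0, "grip": 100},
  {"xyz": [-21, -35, 0], "roll": 0, "grip": 100},
  {"xyz": [-21, -35, 0], "roll": 0, "grip": 100},
])

```text
time_s: 19.95
position: [0.5156, -0.0215, 0.1671]
tcp_rot: [[1.0, -0.023, 0.0], [-0.023, -1.0, 0.0], [0.0, -0.0, -1.0]]
force: [1.7, 0.5, -0.2]
opening: 1.005
grasp_force: 0.0
```

Emit:
move_arm([
  {"xyz": [-20, -35, 0], "roll": 0, "grip": 100},
  {"xyz": [-20, -35, 0], "roll": 0, "grip": 100},
  {"xyz": [-20, -35, 0], "roll": 0, "grip": 100},
  {"xyz": [-20, -35, 0], "roll": 0, "grip": 100},
  {"xyz": [0, -35, 0], "roll": 0, "grip": 100},
])

```text
time_s: 20.37
position: [0.4349, 0.1551, 0.1666]
tcp_rot: [[1.0, -0.022, -0.007], [-0.022, -1.0, -0.001], [-0.007, 0.001, -1.0]]
force: [0.6, -0.1, 0.2]
opening: 1.0
grasp_force: 0.0
```

Emit:
move_arm([
  {"xyz": [0, 0, 0], "roll": 0, "grip": 100},
  {"xyz": [0, 0, 0], "roll": 0, "grip": 100},
  {"xyz": [0, 0, 0], "roll": 0, "grip": 100},
])

```text
time_s: 20.62
position: [0.4411, 0.1537, 0.1671]
tcp_rot: [[1.0, -0.021, 0.001], [-0.021, -1.0, -0.0], [0.001, 0.0, -1.0]]
force: [0.2, -0.4, -0.2]
opening: 0.996
grasp_force: 0.0
```

Run:
```python
from h import *
im,d,q,g=wrist("w8","green_jar",.06,.075,(.426,.162),.05)
r=cv2.minAreaRect((g[:,:2]*1000).astype(np.float32)); go(r[0][0]/1e3,r[0][1]/1e3,.005,-1)
```

```text
green_jar 0.8 2451 [0.435  0.1598 0.0648]
n 1833 z 0.0650915112735071 ((426.720947265625, 160.129150390625), (45.87614059448242, 45.44231414794922), 23.94439697265625)
t 20.72 pos [0.4412 0.1528 0.167 ] yaw -1.36 open 1.0028598617351676 -> tool mm [-14.7  -7.  162. ] roll -0.006
```

Emit:
move_arm([
  {"xyz": [-15, -7, 20], "roll": 0, "grip": 100},
  {"xyz": [0, 0, 40], "roll": 0, "grip": 100},
  {"xyz": [0, 0, 40], "roll": 0, "grip": 85},
  {"xyz": [0, 0, 35], "roll": 0, "grip": 85},
  {"xyz": [0, 0, 18], "roll": 0, "grip": 80},
])

```text
time_s: 21.13
position: [0.4249, 0.1594, 0.0109]
tcp_rot: [[1.0, -0.025, -0.004], [-0.025, -1.0, -0.001], [-0.004, 0.001, -1.0]]
force: [0.2, -0.5, -0.0]
opening: 0.862
grasp_force: 0.0
```

Emit:
move_arm([
  {"xyz": [0, 0, 7], "roll": 0, "grip": 80},
  {"xyz": [0, 0, 0], "roll": 0, "grip": 80},
  {"xyz": [0, 0, 0], "roll": 0, "grip": 40},
  {"xyz": [0, 0, 0], "roll": 0, "grip": 40},
  {"xyz": [0, 0, 0], "roll": 0, "grip": 40},
])

```text
time_s: 21.55
position: [0.4271, 0.1611, 0.0084]
tcp_rot: [[1.0, -0.023, 0.003], [-0.023, -1.0, 0.0], [0.003, -0.0, -1.0]]
force: [-0.5, -0.1, -1.1]
opening: 0.657
grasp_force: 0.0
```

Emit:
move_arm([
  {"xyz": [0, 0, 0], "roll": 0, "grip": 40},
  {"xyz": [0, 0, 0], "roll": 0, "grip": 40},
  {"xyz": [0, 0, 0], "roll": 0, "grip": 40},
  {"xyz": [0, 0, 0], "roll": 0, "grip": 40},
  {"xyz": [0, 0, 0], "roll": 0, "grip": 40},
])

```text
time_s: 21.97
position: [0.4268, 0.1612, 0.0083]
tcp_rot: [[1.0, -0.022, 0.003], [-0.022, -1.0, 0.0], [0.003, -0.0, -1.0]]
force: [0.2, -1.2, 6.3]
opening: 0.589
grasp_force: 30.0
```

Run:
```python
from h import *
go(.5635,-.235,.15,-1.2)
```

```text
t 21.97 pos [0.4268 0.1612 0.0083] yaw -1.25 open 0.5894873654671355 -> tool mm [ 145.7  393.1 -141.3] roll -0.001
```

Emit:
move_arm([
  {"xyz": [0, 0, -30], "roll": 0, "grip": 40},
  {"xyz": [0, 0, -40], "roll": 0, "grip": 40},
  {"xyz": [0, 0, -40], "roll": 0, "grip": 40},
  {"xyz": [0, 0, -40], "roll": 0, "grip": 40},
  {"xyz": [13, 36, 0], "roll": 0, "grip": 40},
])

```text
time_s: 22.38
position: [0.4398, 0.1293, 0.1638]
tcp_rot: [[1.0, -0.015, 0.012], [-0.015, -1.0, 0.003], [0.012, -0.003, -1.0]]
force: [1.2, -0.0, -1.9]
opening: 0.585
grasp_force: 30.0
```

Emit:
move_arm([
  {"xyz": [13, 36, 0], "roll": 0, "grip": 40},
  {"xyz": [13, 36, 0], "roll": 0, "grip": 40},
  {"xyz": [13, 36, 0], "roll": 0, "grip": 40},
  {"xyz": [13, 36, 0], "roll": 0, "grip": 40},
  {"xyz": [13, 36, 0], "roll": 0, "grip": 40},
])

```text
time_s: 22.8
position: [0.499, -0.058, 0.1576]
tcp_rot: [[1.0, -0.022, 0.0], [-0.022, -1.0, 0.0], [0.0, -0.0, -1.0]]
force: [0.2, 0.7, -1.2]
opening: 0.588
grasp_force: 30.0
```

Emit:
move_arm([
  {"xyz": [13, 36, 0], "roll": 0, "grip": 40},
  {"xyz": [13, 36, 0], "roll": 0, "grip": 40},
  {"xyz": [13, 36, 0], "roll": 0, "grip": 40},
  {"xyz": [13, 36, 0], "roll": 0, "grip": 40},
  {"xyz": [13, 33, 0], "roll": 0, "grip": 40},
])

```text
time_s: 23.22
position: [0.56, -0.2369, 0.1573]
tcp_rot: [[1.0, -0.023, 0.0], [-0.023, -1.0, -0.0], [0.0, 0.0, -1.0]]
force: [1.1, 0.1, -1.7]
opening: 0.585
grasp_force: 30.0
```

Emit:
move_arm([
  {"xyz": [0, 0, 0], "roll": 0, "grip": 40},
  {"xyz": [0, 0, 0], "roll": 0, "grip": 40},
  {"xyz": [0, 0, 0], "roll": 0, "grip": 40},
])

```text
time_s: 23.47
position: [0.559, -0.234, 0.1567]
tcp_rot: [[1.0, -0.023, -0.002], [-0.023, -1.0, 0.002], [-0.002, -0.002, -1.0]]
force: [-0.3, 1.1, -1.1]
opening: 0.587
grasp_force: 30.0
```

Run:
```python
from h import *
im,d,q,g=wrist("w9",None,.078,.095,(.638,-.237),.04)
r=cv2.minAreaRect((g[:,:2]*1000).astype(np.float32)); print(r); x,y=np.array(r[0])/1e3
go(x-.076,y+.001,.0083,-1.3)
```

```text
n 751 z 0.0850443439947218 ((638.3920288085938, -237.5326690673828), (21.737197875976562, 21.457965850830078), 89.2112808227539)
((638.3920288085938, -237.5326690673828), (21.737197875976562, 21.457965850830078), 89.2112808227539)
t 23.52 pos [ 0.5589 -0.2334  0.1567] yaw -1.24 open 0.5847522814403011 -> tool mm [  3.8   3.3 148.4] roll 0.001
```

View pics/w9.png

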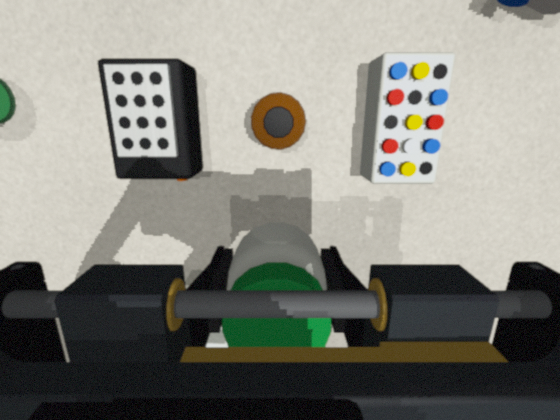

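The bottle stands upright at (278,121), midway between heater (150,118) and rack (410,118), with the jar in hand in front of it. Set the jar down.

Emit:
move_arm([
  {"xyz": [3.5, 3, 20], "roll": 0, "grip": 40},
  {"xyz": [0, 0, 40], "roll": 0, "grip": 40},
  {"xyz": [0, 0, 40], "roll": 0, "grip": 40},
  {"xyz": [0, 0, 30], "roll": 0, "grip": 40},
  {"xyz": [0, 0, 12], "roll": 0, "grip": 40},
])

```text
time_s: 23.93
position: [0.5602, -0.2342, 0.0111]
tcp_rot: [[1.0, -0.02, -0.008], [-0.02, -1.0, 0.005], [-0.008, -0.005, -1.0]]
force: [-1.1, 0.6, -1.3]
opening: 0.585
grasp_force: 30.0
```

Emit:
move_arm([
  {"xyz": [0, 0, 2], "roll": 0, "grip": 40},
  {"xyz": [0, 0, 1], "roll": 0, "grip": 40},
  {"xyz": [0, 0, 0], "roll": 0, "grip": 40},
  {"xyz": [0, 0, 0], "roll": 0, "grip": 40},
])

```text
time_s: 24.27
position: [0.565, -0.2386, 0.0143]
tcp_rot: [[1.0, -0.022, 0.004], [-0.022, -1.0, -0.002], [0.004, 0.002, -1.0]]
force: [-0.1, -0.7, -0.5]
opening: 0.582
grasp_force: 30.0
```

Emit:
move_arm([
  {"xyz": [-2, -1, 2], "roll": 0, "grip": 40},
  {"xyz": [0, 0, 1.5], "roll": 0, "grip": 40},
  {"xyz": [0, 0, 1.5], "roll": 0, "grip": 40},
  {"xyz": [0, 0, 1], "roll": 0, "grip": 40},
  {"xyz": [0, 0, 0], "roll": 0, "grip": 40},
])

```text
time_s: 24.68
position: [0.5617, -0.2371, 0.0083]
tcp_rot: [[1.0, -0.022, 0.001], [-0.022, -1.0, -0.001], [0.001, 0.001, -1.0]]
force: [-2.5, 0.8, 11.6]
opening: 0.589
grasp_force: 30.0
```

Emit:
move_arm([
  {"xyz": [0, 0, -0.5], "roll": 0, "grip": 90},
  {"xyz": [0, 0, 0], "roll": 0, "grip": 90},
  {"xyz": [0, 0, 0], "roll": 0, "grip": 90},
  {"xyz": [0, 0, 0], "roll": 0, "grip": 90},
  {"xyz": [0, 0, 0], "roll": 0, "grip": 90},
])

```text
time_s: 25.1
position: [0.5614, -0.2369, 0.0063]
tcp_rot: [[1.0, -0.022, -0.0], [-0.022, -1.0, 0.0], [-0.0, -0.0, -1.0]]
force: [-0.0, -0.8, 0.4]
opening: 0.856
grasp_force: 0.0
```

Emit:
move_arm([
  {"xyz": [0, 0, -25], "roll": 0, "grip": 95},
  {"xyz": [0, 0, -40], "roll": 0, "grip": 95},
  {"xyz": [0, 0, -40], "roll": 0, "grip": 95},
  {"xyz": [0, 0, -40], "roll": 0, "grip": 95},
  {"xyz": [-40, 0, -20], "roll": 0, "grip": 95},
])

```text
time_s: 25.52
position: [0.533, -0.24, 0.176]
tcp_rot: [[1.0, -0.02, 0.017], [-0.02, -1.0, -0.01], [0.017, 0.01, -1.0]]
force: [0.8, -1.2, 1.1]
opening: 0.948
grasp_force: 0.0
```

Emit:
move_arm([
  {"xyz": [-40, 0, 0], "roll": 0, "grip": 95},
  {"xyz": [0, 0, 0], "roll": 0, "grip": 95},
  {"xyz": [0, 0, 0], "roll": 0, "grip": 95},
  {"xyz": [0, 0, 0], "roll": 0, "grip": 95},
])

```text
time_s: 25.85
position: [0.4846, -0.2356, 0.1703]
tcp_rot: [[1.0, -0.023, 0.001], [-0.023, -1.0, -0.0], [0.001, 0.0, -1.0]]
force: [0.2, 0.0, -0.1]
opening: 0.944
grasp_force: 0.0
```

Run:
```python
from h import *
im,d,q,g=wrist("w10",None,.06,.072,(.562,-.237),.04)
m=(d>0)&(q[...,2]>.078)&(q[...,2]<.095)&(np.hypot(q[...,0]-.638,q[...,1]+.237)<.04); print("bottle",cv2.minAreaRect((q[m][:,:2]*1000).astype(np.float32)))
for n,c,z0,z1 in (("rack",(.6355,-.348),.04,.06),("heater",(.6405,-.122),.05,.062)):
    m=(d>0)&(abs(q[...,0]-c[0])<.075)&(abs(q[...,1]-c[1])<.06)&(q[...,2]>z0)&(q[...,2]<z1)
    if m.sum()>20: print(n,m.sum(),cv2.minAreaRect((q[m][:,:2]*1000).astype(np.float32)))
im,d=bot.capture("scene"); cv2.imwrite("pics/fin.png",cv2.resize(im[130:280,120:480,::-1],None,fx=2.2,fy=2.2))
print(pose()[0]["force"],pose()[0]["qvel"])
```

```text
n 2371 z 0.06506406284274663 ((561.1779174804688, -237.8094482421875), (45.40804672241211, 45.18923568725586), 88.1955337524414)
bottle ((636.9599609375, -237.32809448242188), (22.283584594726562, 19.841796875), 87.99713134765625)
rack 7000 ((619.2765502929688, -352.09234619140625), (60.025245666503906, 77.3495101928711), 88.59697723388672)
heater 5616 ((626.0162353515625, -124.69050598144531), (67.2894058227539, 67.97103118896484), 88.61312866210938)
[ 0.1733 -0.5291  0.2154] [ 0.2736  0.4641 -0.1863  0.0448  0.1639 -0.049 ]
```

View pics/fin.png

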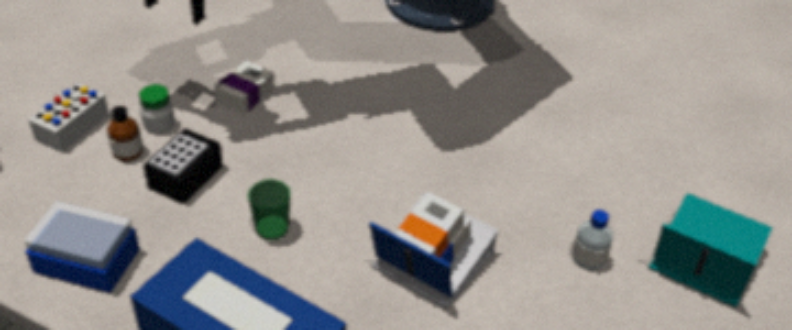

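The final view shows the stack on the grey stand (430,230), the bottle (123,135) midway between rack and heater, and the jar (156,108) in front. The purple carton, clear bottle and beaker have not moved. The measured distance between bottle and jar centres is 76 mm.

```bash
python3 -c "
from rig import bot
print(bot.hand_in())"
```

```text
the job is handed in; nothing more can be done
None
```

The job is handed in: both cartons are stacked flat and square against the backstop, and the bottle stands midway between rack and block with the jar about 25 mm in front. Everything is released and the bystanders were left where they were. The hand-in returned no verdict, so this rests on my own measurements.

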